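# Put the hole saws back in order of size on their rack board

### The job

Put the four hole saws away on the wooden rack board in order of size: one standing teeth down, centred on each cork mark, the smallest next to the arbor (the upright spindle at one end of the board) and each one farther along larger, so the largest is farthest from the arbor. Leave the glue bottle standing.

Things in the scene. Friction and masses are not known exactly. Their poses are not given: they have to be found in the camera images.
- saw_smallest: The smallest of four loose hole saws: a plain steel cup saw, round, outer diameter 24 mm, height 44 mm, straight-sided, standing on the bench with its dark teeth down and its closed face with a dark bore up. Solid to the touch. Origin: centre of its underside (tooth side); z up. Any yaw. Weight about 60 g.
- saw_small: The second smallest of four loose hole saws: a plain steel cup saw, round, outer diameter 36 mm, height 44 mm, straight-sided, standing on the bench with its dark teeth down and its closed face with a dark bore up. Solid to the touch. Origin: centre of its underside (tooth side); z up. Any yaw. Weight about 110 g.
- saw_large: The second largest of four loose hole saws: a plain steel cup saw, round, outer diameter 48 mm, height 44 mm, straight-sided, standing on the bench with its dark teeth down and its closed face with a dark bore up. Solid to the touch. Origin: centre of its underside (tooth side); z up. Any yaw. Weight about 180 g.
- saw_largest: The largest of four loose hole saws: a plain steel cup saw, round, outer diameter 60 mm, height 44 mm, straight-sided, standing on the bench with its dark teeth down and its closed face with a dark bore up. Solid to the touch. Origin: centre of its underside (tooth side); z up. Any yaw. Weight about 260 g.
- mark_a: One of four identical round cork marks with a dark rim, 48 mm across, flush in the top of the light wooden rack board (430 x 90 mm, 18 mm thick, fixed). They lie in one straight row along it, 75 mm apart; which name is at which place is drawn afresh each time, so go by position. Origin: its centre on the board's top, 18 mm above the bench; y runs along the row, x across.
- mark_b: One of four identical round cork marks with a dark rim, 48 mm across, flush in the top of the light wooden rack board (430 x 90 mm, 18 mm thick, fixed). They lie in one straight row along it, 75 mm apart; which name is at which place is drawn afresh each time, so go by position. Origin: its centre on the board's top, 18 mm above the bench; y runs along the row, x across.
- mark_c: One of four identical round cork marks with a dark rim, 48 mm across, flush in the top of the light wooden rack board (430 x 90 mm, 18 mm thick, fixed). They lie in one straight row along it, 75 mm apart; which name is at which place is drawn afresh each time, so go by position. Origin: its centre on the board's top, 18 mm above the bench; y runs along the row, x across.
- mark_d: One of four identical round cork marks with a dark rim, 48 mm across, flush in the top of the light wooden rack board (430 x 90 mm, 18 mm thick, fixed). They lie in one straight row along it, 75 mm apart; which name is at which place is drawn afresh each time, so go by position. Origin: its centre on the board's top, 18 mm above the bench; y runs along the row, x across.
- arbor: The arbor: a black 36 x 30 mm foot with a steel spindle and thin pilot standing up, 65 mm tall in all, fixed on one end of the board in line with the marks, which lie 75, 150, 225 and 300 mm from it. The other end has only a low dark wooden block, 14 mm high. Which end has the arbor changes. Origin: centre of the foot's underside, on the board's top, 18 mm above the bench.
- glue: A white bottle of wood glue, 56 mm in diameter, 170 mm tall, orange cap, standing loose on the bench off one end of the board (a yellow tape measure, 60 mm high, stands off the other end; a screwdriver and a hammer lie beyond the board). Not to be handled. Origin: centre of its underside.
Things that resemble listed ones, but are neither listed nor needed, are in the scene too. Leave any green look-alike of the saw_large alone. What is shaped like the saw_small but orange is not meant.

How it is judged:
By the outcome, as a careful person would: the job done as asked, in the order asked, and still so for the second after the job is handed in, with the robot touching nothing.
It also fails if it takes over 90 s, if anything falls off the work surface, if the arm or the gripper's body presses on something with over 40 N, if the wrist force passes 120 N, or if a joint passes its speed limit or range.

### The arm

A 7-joint arm with a two-finger parallel gripper is mounted at the origin on the work surface. World frame = base frame: x ahead of the robot, y to its left, z up, the work surface at z = 0. Lengths are in m, angles in rad, forces in N, time in s.
With the tool pointing down it reaches from about 0.35 to 0.9 m from the base axis. Payload 8.1 kg.
Tool frame: the origin (TCP) lies at the centre of the arm's flange, where the gripper is bolted on; the fingertips stand 173 mm ahead of it and the grasp point (between the pads) lies 155 mm ahead of it; z points along the fingers, y is the direction in which the jaws open and shut (so a half turn about z gives the same grasp; the last joint's range is limited). The gripper opens to 85 mm and grips with 20 to 120 N. Pads are 22 mm wide; open, the fingers measure 114 mm over their backs; the gripper's body (76 mm by 85 mm) begins 54 mm behind the grasp point. The pads swing forward as they close: fully open they stand 13 mm farther back than shut.
Start: joints at [1.032, 0.434, 0.025, 1.573, -0.012, 1.134, -0.075], TCP at [0.264, -0.567, 0.405] pointing down, gripper open.
Joint ranges: [-2.62, 2.62], [-0.44, 2.09], [-1.27, 1.32], [0.08, 2.57], [-1.32, 4.46], [0.12, 2], [-2.74, 2.74]. Speed limits (rad/s): [2.22, 2.22, 3.01, 3.01, 3.14, 3.14, 3.14].

### API

Orientations are given as [roll, pitch, yaw] about the fixed x, y, z axes, in that order (R = Rz(yaw) Ry(pitch) Rx(roll)).
In Python, from bench import * gives the robot as it stands. The module is installed in compiled form; this text tells all that it offers.
- The arm moves only by the tool arm_command, never from a script. Its argument "moves" is a list of rows, each a list of 2 entries, a list of its own where there are three numbers: the shift along the tool's x, y, z in cm, then the turn about the tool's z in rad. A call has 1 to 10 rows; each row shifts and turns the commanded pose from where the row before left it, along the tool's axes as they then stand; what a row does not reach is not made up. A row lasts 1/8 s, in which the tool goes at most 62.5 mm and 10.7 degrees, less where a joint would pass 70% of its speed; a pose out of reach is approached as far as the arm can. A call is refused whole if a number of a shift passes 6.25 or a number of a turn 0.188, either way. A call with a gripper value outside its range is refused whole. "jaw" is the opening, from -1 (shut) to 1 (fully open), set as the call begins (left out, the last holds). The fingers move at their own pace and stop on an object; the grip force is fixed at half the most. Time passes only in rows, so rows that do not move let the fingers close. It gives the time, the measured TCP pose, the force and the opening at its end, in the units of the state.
- get_state(): the state, without advancing time (a new reading comes with each control period).
- read_camera(name): name is "scene" or "top" or "wrist"; returns a dict with "pixels" (420x560x3 uint8, blue, green, red), "z_map" (420x560 float32, m along the optical axis (not along the pixel's ray), 0 where there is no reading), "camera_matrix" (3x3 intrinsics, pixels), "dist" ([k1, k2, p1, p2, k3] as OpenCV has them; the pictures are not rectified), "rvec" (rotation vector, rad) and "tvec" (3), from world to camera coordinates, as OpenCV has them. Camera axes: x right, y down, z forward; pixel columns grow to the right and rows downward; lengths in m; the calibration is good to about 2 mm. A picture is of the moment at which its call begins.
- close_job(): hands the job in, once; it reports no verdict.
The state is a dict: "time": time; "joints": joint angles; "joint_vel": joint speeds; "effort": joint torques, N m; "tcp_pos": TCP position; "orientation": TCP orientation; "contact_force": force on the tool from outside, world axes, zero at the start; "ft_torque": the same for the moment, N m; "gripper_width": finger opening in m.
Only numpy, scipy, OpenCV 4.12 (cv2) and the standard library are available. Lean on these libraries where they do the work, as an engineer would, in place of code of your own. Each camera call takes 0.05 s, during which the arm holds its last target.

## Working session

There is one attempt and no reset: what is moved stays moved. The work goes in short steps, Python scripts to look and compute and a tool call to move; the robot and the scene stay as the last step left them, time stands still between calls to the robot, and variables do not carry over. Pictures are saved under pics/ and viewed, and the job is handed in when it is done.

Besides the shell and the picture viewer there is one more tool, called after "Call:" as name(argument=value, ...) on one line, values as JSON. arm_command: Moves the arm, as the interface text tells. Its arguments: {"type":"object","properties":{"moves":{"type":"array"},"jaw":{"type":"number"}},"required":["moves"]}

```bash
mkdir -p pics; python3 - <<'E'
from bench import *
import cv2,pickle
s=get_state();print({k:s[k] for k in('time','tcp_pos','orientation','gripper_width','contact_force')})
for n in('scene','top'):
    c=read_camera(n);cv2.imwrite(f'pics/{n}0.png',c['pixels']);pickle.dump(c,open(f'{n}0.pkl','wb'));print(n,c['camera_matrix'].tolist(),c['dist'],c['rvec'],c['tvec'])
E
```

```text
{'time': 0.0, 'tcp_pos': array([ 0.26369458, -0.56638353,  0.40391256]), 'orientation': array([-3.14000342e+00,  1.41775064e-04,  4.35700132e-01]), 'gripper_width': 0.08545958477127047, 'contact_force': array([-0.17417295, -0.56973695, -0.15285228])}
scene [[404.301216264601, 0.0, 277.2413208885259], [0.0, 404.301216264601, 217.55596056100174], [0.0, 0.0, 1.0]] [-0.12139347  0.          0.          0.          0.        ] [ 0.68609238  2.5089351  -1.23975565] [ 0.44816162 -0.10670451  1.19404712]
top [[508.12759252954794, 0.0, 268.6865968482839], [0.0, 508.12759252954794, 212.61631089091463], [0.0, 0.0, 1.0]] [-0.12739139  0.          0.          0.          0.        ] [ 2.09953317 -2.14482755  0.17657276] [0.02119526 0.51549695 1.45848634]
```

View pics/scene0.png

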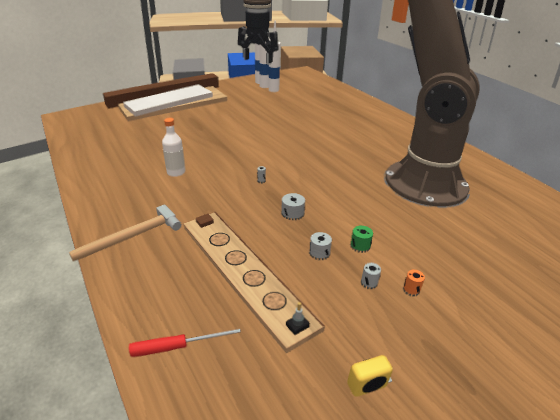

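View pics/top0.png

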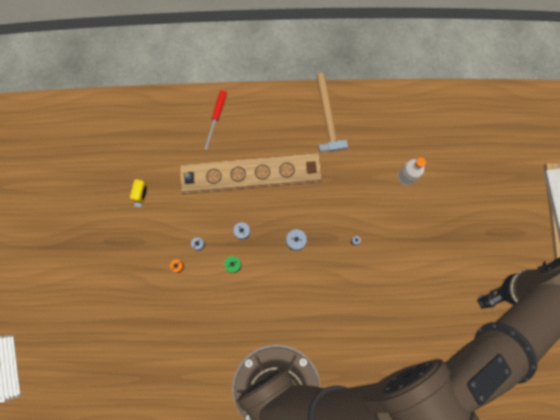

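Candidates in the top view:
- Steel cups at (197,243), (241,230), (296,239) and (356,240). By size these should be small, large, largest and smallest.
- The green one at (233,264) and the orange one at (176,266) are decoys.
- The arbor is at (189,177), the left end of the board.

Next I'll check a crop and measure.

```bash
cat > h.py <<'E'
import cv2,numpy as np
def ray(c,px,z):
    R,_=cv2.Rodrigues(np.array(c['rvec']));t=np.array(c['tvec']).ravel()
    p=cv2.undistortPoints(np.array(px,float).reshape(-1,1,2),c['camera_matrix'],c['dist']).reshape(-1,2)
    d=np.c_[p,np.ones(len(p))]@R; o=-R.T@t
    return o+d*((z-o[2])/d[:,2])[:,None]
def proj(c,P):
    return cv2.projectPoints(np.array(P,float).reshape(-1,1,3),c['rvec'],c['tvec'],c['camera_matrix'],c['dist'])[0].reshape(-1,2)
E
python3 - <<'E'
import pickle,cv2,numpy as np
from h import *
c=pickle.load(open('top0.pkl','rb'));im=c['pixels']
cv2.imwrite('pics/topcrop.png',cv2.resize(im[145:285,160:380],None,fx=3.5,fy=3.5,interpolation=cv2.INTER_CUBIC))
hsv=cv2.cvtColor(im,cv2.COLOR_BGR2HSV)
b,g,r=[im[:,:,i].astype(int) for i in range(3)]
m=((b-r)>-5).astype(np.uint8)*255   # greyish/blueish
m[:215]=0;m[285:]=0;m[:,:150]=0;m[:,400:]=0
m=cv2.morphologyEx(m,cv2.MORPH_CLOSE,np.ones((3,3)))
for k in cv2.findContours(m,cv2.RETR_EXTERNAL,cv2.CHAIN_APPROX_NONE)[0]:
    if cv2.contourArea(k)<20: continue
    (x,y),rad=cv2.minEnclosingCircle(k)
    M=cv2.moments(k);x=M['m10']/M['m00'];y=M['m01']/M['m00']
    print('obj',round(x,1),round(y,1),'area',cv2.contourArea(k),ray(c,[(x,y)],.044)[0].round(4), im[int(y+rad*.6),int(x)])
E
```

```text
obj 232.4 264.0 area 152.0 [0.3661 0.1194 0.044 ] [ 85 171  66]
obj 197.4 243.5 area 94.5 [0.4286 0.2221 0.044 ] [182 166 155]
obj 355.4 240.1 area 36.0 [ 0.4284 -0.2433  0.044 ] [162 150 141]
obj 295.9 239.4 area 283.0 [ 0.4345 -0.0681  0.044 ] [183 169 158]
obj 241.5 230.4 area 178.5 [0.4647 0.0916 0.044 ] [189 174 161]
```

View pics/topcrop.png

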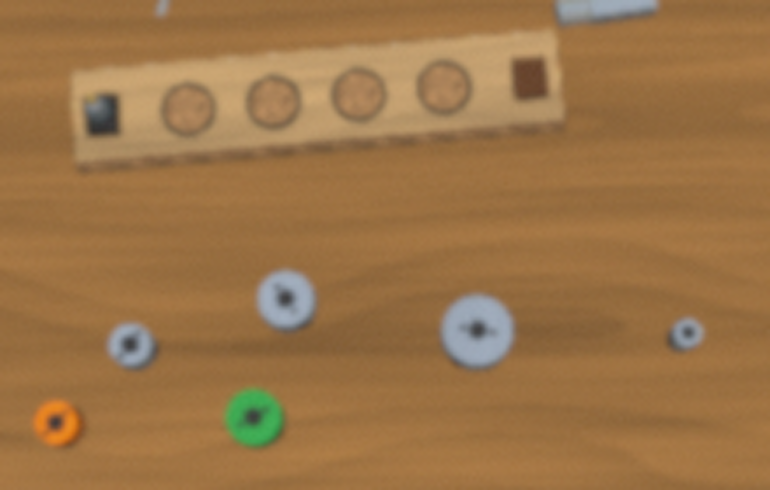

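The crop confirms the choice: the four steel cups differ in size, and the green and orange ones are decoys. The arbor is the black square at the left end of the board and the brown block is at the right end. Next I'll measure the marks.

```bash
python3 - <<'E'
import pickle,cv2,numpy as np
from h import *
for n,seeds in (('top',[(213.7,176),(238.3,174),(262.5,171.7),(286.9,169.9)]),('scene',[(274.5,301),(254.5,278),(236,257.5),(219.5,239.5)])):
    c=pickle.load(open(n+'0.pkl','rb'));g=cv2.cvtColor(c['pixels'],cv2.COLOR_BGR2GRAY).astype(np.float32)
    P=ray(c,seeds,.018)[:,:2]
    out=[]
    for p in P:
        for _ in range(4):
            a=np.linspace(0,2*np.pi,72,endpoint=False);rr=np.linspace(.017,.029,25)
            pts=p+rr[None,:,None]*np.c_[np.cos(a),np.sin(a)][:,None]
            q=proj(c,np.concatenate([pts.reshape(-1,2),np.full((pts.size//2,1),.018)],1)).astype(np.float32)
            v=cv2.remap(g,q[:,0].reshape(72,25),q[:,1].reshape(72,25),cv2.INTER_CUBIC)
            w=np.clip(np.median(v,1,keepdims=True)-v,0,None);r=(w*rr).sum(1)/(w.sum(1)+1e-6)
            # fit r = r0 + dx cos+dy sin
            s=np.linalg.lstsq(np.c_[np.ones(72),np.cos(a),np.sin(a)],r,rcond=None)[0]; p=p+s[1:]
        out.append(p)
    out=np.array(out);k=np.arange(4)-1.5
    d=(k[:,None]*out).sum(0)/5; print(n,out.round(4).tolist(),'step',np.linalg.norm(d),'angle',np.arctan2(-d[0],-d[1])*57.3)
c=pickle.load(open('scene0.pkl','rb'));im=c['pixels']
cv2.imwrite('pics/scenecrop.png',cv2.resize(im[155:315,180:440],None,fx=3,fy=3,interpolation=cv2.INTER_CUBIC))
d=c['z_map']
R,_=cv2.Rodrigues(c['rvec']);t=c['tvec'].ravel()
v,u=np.mgrid[:420,:560];p=cv2.undistortPoints(np.c_[u.ravel(),v.ravel()].astype(float).reshape(-1,1,2),c['camera_matrix'],c['dist']).reshape(-1,2)
W=((np.c_[p,np.ones(len(p))]*d.reshape(-1,1))-t)@R
for nm,x,y in(('smallest',.4284,-.2433),('small',.4286,.2221),('large',.4647,.0916),('largest',.4345,-.0681)):
    m=(np.hypot(W[:,0]-x,W[:,1]-y)<.04)&(abs(W[:,2]-.044)<.004);q=W[m]
    print(nm,m.sum(),((q.max(0)+q.min(0))/2).round(4),(q.max(0)-q.min(0)).round(4))
E
```

```text
top [[0.6392, 0.178], [0.6439, 0.103], [0.649, 0.0281], [0.6536, -0.0468]] step 0.07507087869654343 angle -3.703234823600429
scene [[0.6401, 0.1785], [0.6449, 0.1037], [0.65, 0.0288], [0.6547, -0.0459]] step 0.07496272409319694 angle -3.740464185496333
smallest 35 [ 0.432  -0.2449  0.0431] [0.0214 0.0257 0.006 ]
small 170 [0.4328 0.226  0.0433] [0.035  0.034  0.0055]
large 242 [0.4674 0.0938 0.0434] [0.0475 0.0473 0.0062]
largest 266 [ 0.4374 -0.0671  0.0437] [0.0594 0.0609 0.0072]
```

View pics/scenecrop.png

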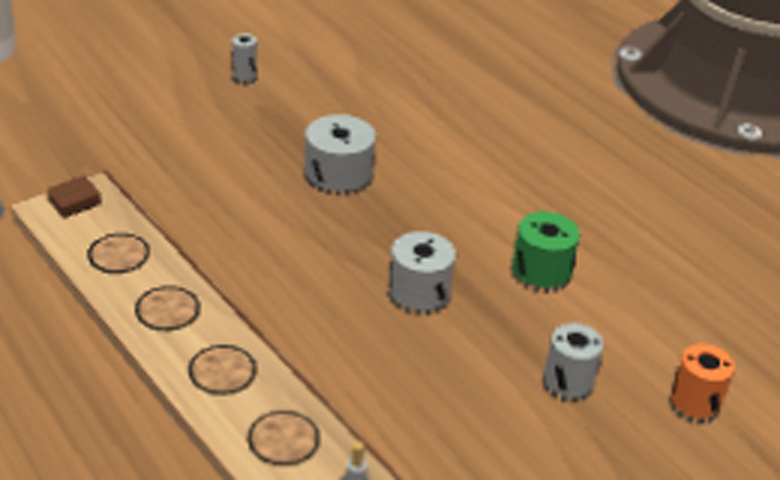

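Call:
arm_command(moves=[[[0, 0, 0], -0.15], [[0, 0, 0], -0.15], [[0, 0, 0], -0.15], [[0, 0, 0], -0.15], [[0, 0, 0], -0.15], [[0, 0, 0], -0.15], [[0, 0, 0], -0.15], [[0, 0, 0], -0.15], [[0, 0, 0], 0]], jaw=1)

```text
time: 1.23
tcp_pos: [0.2636, -0.5666, 0.4043]
orientation: [-3.141, -0.001, 1.635]
contact_force: [0.4, 0.7, 0.3]
gripper_width: 0.0852
```

```bash
cat > plan.py <<'E'
import sys,numpy as np
from bench import *
from scipy.spatial.transform import Rotation as Ro
s=get_state();T=np.array(list(map(float,sys.argv[1:4])));R=Ro.from_euler('xyz',s['orientation']).as_matrix()
print('t',s['time'],'pos',s['tcp_pos'].round(4),'rpy',s['orientation'].round(4),'w',round(s['gripper_width'],4),'F',s['contact_force'].round(1),'j',s['joints'].round(2))
print('tool delta cm',(R.T@(T-s['tcp_pos'])*100).round(2),'turn',round(s['orientation'][2]-float(sys.argv[4] if len(sys.argv)>4 else 1.636),4))
E
python3 plan.py .43 -.244 .33
```

```text
t 1.225 pos [ 0.2636 -0.5666  0.4043] rpy [-3.1414e+00 -8.0000e-04  1.6346e+00] w 0.0852 F [0.4 0.7 0.3] j [ 1.21  0.45 -0.24  1.56  0.11  1.15  1.01]
tool delta cm [31.13 18.67  7.45] turn -0.0014
```

Call:
arm_command(moves=[[[3.9, 2.3, 0.9], 0], [[3.9, 2.3, 0.9], 0], [[3.9, 2.3, 0.9], 0], [[3.9, 2.3, 0.9], 0], [[3.9, 2.3, 0.9], 0], [[3.9, 2.3, 0.9], 0], [[3.9, 2.4, 0.9], 0], [[3.8, 2.4, 1.0], 0], [[0, 0, 0], 0], [[0, 0, 0], 0]])

```text
time: 2.48
tcp_pos: [0.4291, -0.2446, 0.3317]
orientation: [-3.141, 0.0, 1.634]
contact_force: [0.6, -0.5, -0.2]
gripper_width: 0.0856
```

```bash
python3 plan.py .43 -.244 .33; python3 - <<'E'
from bench import *
import cv2,pickle
c=read_camera('wrist');cv2.imwrite('pics/w1.png',c['pixels']);pickle.dump(c,open('w1.pkl','wb'));print(c['tvec'],c['rvec'])
E
```

```text
t 2.475 pos [ 0.4291 -0.2446  0.3317] rpy [-3.1411e+00  3.0000e-04  1.6336e+00] w 0.0856 F [ 0.6 -0.5 -0.2] j [ 0.71  0.33 -0.37  1.95  0.16  0.88  0.31]
tool delta cm [0.05 0.1  0.17] turn -0.0024
[-0.4139399  -0.27589215  0.23409649] [-2.86763907 -0.09171123 -0.01238031]
```

View pics/w1.png

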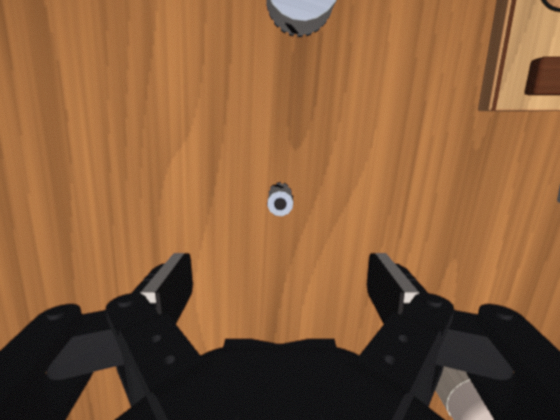

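The wrist view shows the smallest saw's top face at (280,204), midway between the fingers. I'll measure it from here.

```bash
cat > meas.py <<'E'
# usage: meas.py pkl x y r : fit steel top face near expected world xy
import sys,pickle,cv2,numpy as np
from h import *
c=pickle.load(open(sys.argv[1],'rb'));x,y,rad=map(float,sys.argv[2:5]);z=float(sys.argv[5]) if len(sys.argv)>5 else .044
im=c['pixels'].astype(int);b,g,r=im[...,0],im[...,1],im[...,2]
m=((abs(b-r)<60)&(b>=r-5)&(g>125)).astype(np.uint8)*255
q=proj(c,[[x,y,z]])[0]
best=None
for k in cv2.findContours(m,cv2.RETR_EXTERNAL,cv2.CHAIN_APPROX_NONE)[0]:
    if cv2.contourArea(k)<60: continue
    h=cv2.convexHull(k).reshape(-1,2).astype(float)
    W=ray(c,h,z)[:,:2]; (cx,cy),R=cv2.minEnclosingCircle(W.astype(np.float32))
    M=cv2.moments(cv2.convexHull(W.astype(np.float32)));mx,my=M['m10']/M['m00'],M['m01']/M['m00']
    print('px',h.mean(0).round(1),'circle',round(cx,4),round(cy,4),'R',round(R,4),'centroid',round(mx,4),round(my,4))
print('expected px',q.round(1))
E
python3 meas.py w1.pkl .43 -.2445 .012
```

```text
px [279.6 201.3] circle 0.431 -0.2435 R 0.0116 centroid 0.4309 -0.2434
px [301.9  10.9] circle 0.4381 -0.0846 R 0.0243 centroid 0.4382 -0.0898
expected px [278.9 203.8]
```

```bash
python3 plan.py .431 -.2435 .185
```

```text
t 2.525 pos [ 0.4288 -0.2451  0.3317] rpy [-3.1412e+00  5.0000e-04  1.6327e+00] w 0.0856 F [-0.6  0.2  0.5] j [ 0.71  0.33 -0.37  1.95  0.16  0.88  0.31]
tool delta cm [ 0.16  0.23 14.67] turn -0.0033
```

Call:
arm_command(moves=[[[0.15, 0.2, 3.7], 0], [[0, 0, 3.7], 0], [[0, 0, 3.7], 0], [[0, 0, 2.0], 0], [[0, 0, 1.5], 0], [[0, 0, 0], 0]])

```text
time: 3.28
tcp_pos: [0.4307, -0.2432, 0.1851]
orientation: [-3.14, -0.0, 1.634]
contact_force: [0.1, -1.4, 0.8]
gripper_width: 0.0856
```

Call:
arm_command(moves=[[[0, 0, 0], 0], [[0, 0, 0], 0], [[0, 0, 0], 0], [[0, 0, 0], 0], [[0, 0, 0], 0], [[0, 0, 0], 0]], jaw=-1)

```text
time: 4.03
tcp_pos: [0.4313, -0.2426, 0.1864]
orientation: [3.141, 0.001, 1.636]
contact_force: [-1.7, 0.4, 7.4]
gripper_width: 0.0223
```

Call:
arm_command(moves=[[[0, 0, -1], 0], [[0, 0, -2.5], 0], [[0, 0, -4], 0], [[0, 0, -4], 0], [[0, 0, 0], 0]])

```text
time: 4.65
tcp_pos: [0.4321, -0.2428, 0.304]
orientation: [3.136, 0.003, 1.636]
contact_force: [0.7, -0.1, -0.5]
gripper_width: 0.0223
```

```bash
python3 plan.py .6397 .1783 .30
```

```text
t 4.65 pos [ 0.4321 -0.2428  0.304 ] rpy [3.1365e+00 3.1000e-03 1.6356e+00] w 0.0223 F [ 0.7 -0.1 -0.5] j [ 0.7   0.37 -0.38  1.98  0.19  0.81  0.28]
tool delta cm [40.68 23.44  0.39] turn -0.0004
```

Call:
arm_command(moves=[[[4.1, 2.3, 0], 0], [[4.1, 2.3, 0], 0], [[4.1, 2.3, 0], 0], [[4.1, 2.3, 0], 0], [[4.1, 2.4, 0], 0], [[4.1, 2.4, 0], 0], [[4.1, 2.4, 0], 0], [[4.0, 2.4, 0], 0], [[4.0, 2.3, 0], 0], [[4.0, 2.3, 0], 0]])

```text
time: 5.9
tcp_pos: [0.6385, 0.1799, 0.2996]
orientation: [-3.14, 0.001, 1.636]
contact_force: [-0.0, -0.5, 0.0]
gripper_width: 0.0228
```

Call:
arm_command(moves=[[[0, 0, 0], 0], [[0, 0, 0], 0]])

```text
time: 6.15
tcp_pos: [0.6378, 0.1783, 0.2996]
orientation: [-3.14, 0.001, 1.636]
contact_force: [-0.5, -1.2, -1.0]
gripper_width: 0.0226
```

```bash
python3 plan.py .6397 .1783 .206; python3 - <<'E'
from bench import *
import cv2,pickle
c=read_camera('wrist');cv2.imwrite('pics/w2.png',c['pixels']);pickle.dump(c,open('w2.pkl','wb'))
E
```

```text
t 6.15 pos [0.6378 0.1783 0.2996] rpy [-3.1397e+00  1.1000e-03  1.6360e+00] w 0.0226 F [-0.5 -1.2 -1. ] j [-0.1   0.62 -0.39  1.57  0.27  1.01 -0.51]
tool delta cm [-0.    0.2   9.36] turn -0.0
```

View pics/w2.png

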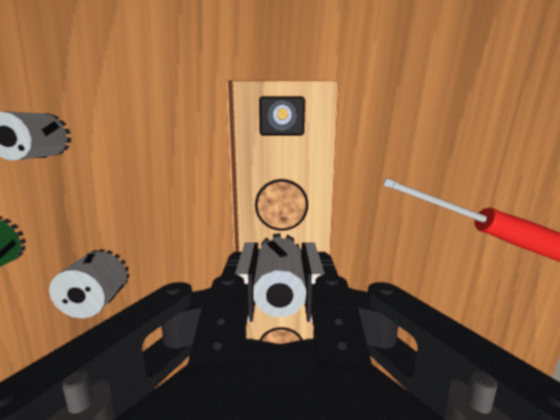

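The saw is held upright, its top face at (280,293). Its mark is at (282,204), with the arbor beyond it at (282,116). I'll check the offsets.

```bash
python3 - <<'E'
import pickle
from h import *
c=pickle.load(open('w2.pkl','rb'))
g=c['pixels']
print('saw top',ray(c,[(279.5,293.5),(253.5,293.5),(305.5,293.5),(279.5,318)],.157)[:,:2].round(4).tolist())
gr=cv2.cvtColor(g,cv2.COLOR_BGR2GRAY)
roi=np.zeros_like(gr);roi[172:238,248:318]=1
m=((gr<75)&(roi>0)).astype(np.uint8)
for k in cv2.findContours(m,cv2.RETR_EXTERNAL,cv2.CHAIN_APPROX_NONE)[0]:
    if cv2.contourArea(k)>500:
        W=ray(c,k.reshape(-1,2),.018)[:,:2].astype(np.float32);print('mark',cv2.minEnclosingCircle(W),cv2.fitEllipse(W))
E
```

```text
saw top [[0.6391, 0.1778], [0.6281, 0.177], [0.6502, 0.1785], [0.6399, 0.1657]]
mark ((0.6403576731681824, 0.17889943718910217), 0.0231229979544878) ((0.6404102444648743, 0.17890293896198273), (0.045099399983882904, 0.04524881765246391), 110.12727355957031)
```

Call:
arm_command(moves=[[[0.1, 0.15, 3.0], 0], [[0, 0, 3.0], 0], [[0, 0, 2.0], 0], [[0, 0, 1.0], 0], [[0, 0, 0.4], 0], [[0, 0, 0.1], 0], [[0, 0, 0], 0], [[0, 0, 0], 0]])

```text
time: 7.2
tcp_pos: [0.6399, 0.18, 0.2063]
orientation: [3.141, -0.0, 1.636]
contact_force: [-0.3, -0.1, -0.4]
gripper_width: 0.0226
```

Call:
arm_command(moves=[[[-0.05, -0.05, 0.1], 0], [[0, 0, 0.1], 0], [[0, 0, 0], 0]])

```text
time: 7.58
tcp_pos: [0.6392, 0.1793, 0.2045]
orientation: [3.141, 0.0, 1.636]
contact_force: [-2.2, -1.0, 6.5]
gripper_width: 0.0225
```

Call:
arm_command(moves=[[[0, 0, 0], 0], [[0, 0, 0], 0], [[0, 0, 0], 0], [[0, 0, 0], 0], [[0, 0, 0], 0]], jaw=1)

```text
time: 8.2
tcp_pos: [0.6392, 0.1793, 0.2036]
orientation: [-3.142, 0.0, 1.636]
contact_force: [-0.6, 0.2, 0.1]
gripper_width: 0.0854
```

Call:
arm_command(moves=[[[0, 0, -2], 0], [[0, 0, -4], 0], [[0, 0, -4], 0], [[0, 0, 0], 0]])

```text
time: 8.7
tcp_pos: [0.6403, 0.1801, 0.3091]
orientation: [3.134, -0.002, 1.636]
contact_force: [0.7, 0.8, -0.1]
gripper_width: 0.0855
```

```bash
python3 - <<'E'
from bench import *
import cv2,pickle
c=read_camera('wrist');cv2.imwrite('pics/w3.png',c['pixels']);pickle.dump(c,open('w3.pkl','wb'))
E
python3 meas.py w3.pkl .6400 .1785 .012 .062;python3 plan.py .4300 .2240 .31
```

```text
px [ 77.1 414. ] circle 0.4685 -0.0265 R 0.0105 centroid 0.4672 -0.0249
px [ 80.4 289.6] circle 0.4825 0.1066 R 0.0215 centroid 0.4827 0.1073
px [275.4 221.5] circle 0.6407 0.1785 R 0.0114 centroid 0.6408 0.1787
px [413.2 196.4] circle 0.7518 0.2016 R 0.0407 centroid 0.7484 0.2027
px [ 19.5 139.7] circle 0.4494 0.2274 R 0.0161 centroid 0.4524 0.2268
px [274.9 117.3] circle 0.6343 0.2538 R 0.0063 centroid 0.6355 0.2536
expected px [274.4 220.3]
t 8.75 pos [0.6397 0.1797 0.3068] rpy [ 3.1372e+00 -1.2000e-03  1.6356e+00] w 0.0857 F [ 0.2  0.1 -0.4] j [-0.1   0.62 -0.4   1.56  0.27  1.02 -0.51]
tool delta cm [  5.78 -20.64  -0.4 ] turn -0.0004
```

View pics/w3.png

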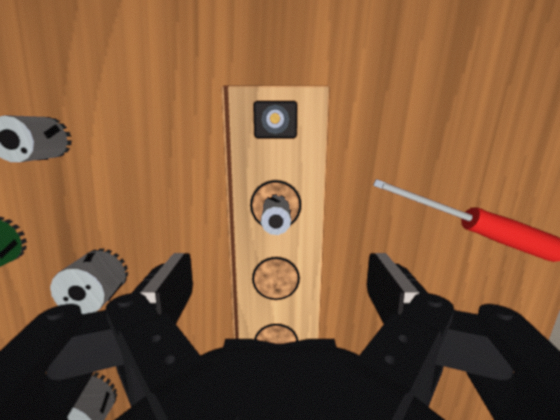

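The smallest saw stands on its mark (face at (275,221)), within 0.5 mm. The small saw is next.

Call:
arm_command(moves=[[[1.1, -4.1, 0], 0], [[1.1, -4.1, 0], 0], [[1.2, -4.1, 0], 0], [[1.2, -4.1, 0], 0], [[1.1, -4.1, 0], 0], [[0, 0, 0], 0], [[0, 0, 0], 0]])

```text
time: 9.62
tcp_pos: [0.4314, 0.2227, 0.3037]
orientation: [3.141, 0.0, 1.636]
contact_force: [-0.1, -0.2, -0.6]
gripper_width: 0.0853
```

```bash
python3 - <<'E'
from bench import *
import cv2,pickle
c=read_camera('wrist');cv2.imwrite('pics/w4.png',c['pixels']);pickle.dump(c,open('w4.pkl','wb'))
E
python3 meas.py w4.pkl .43 .224 .018 ;python3 plan.py .4300 .2240 .185
```

```text
px [306.9 332.7] circle 0.4654 0.1038 R 0.0215 centroid 0.4648 0.1088
px [202.8 316.7] circle 0.3691 0.1235 R 0.0229 centroid 0.3708 0.1227
px [530.6 287.9] circle 0.6567 0.1694 R 0.0122 centroid 0.6567 0.1695
px [275.6 205.6] circle 0.4315 0.2264 R 0.0174 centroid 0.4315 0.2265
expected px [275.7 211.1]
t 9.675 pos [0.4318 0.2226 0.3037] rpy [3.1412e+00 1.0000e-04 1.6348e+00] w 0.0856 F [ 0.4 -0.1  0. ] j [-0.22  0.37 -0.47  2.    0.23  0.82 -0.75]
tool delta cm [ 0.15 -0.18 11.87] turn -0.0012
```

View pics/w4.png

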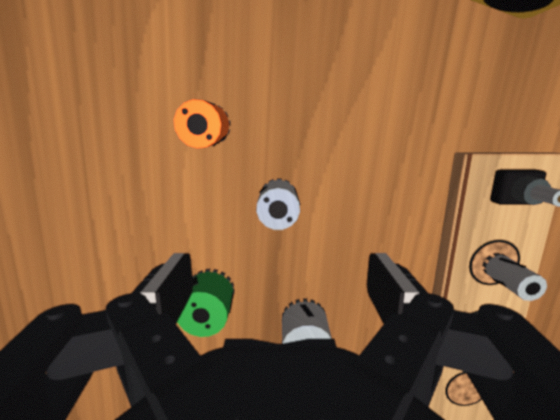

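Call:
arm_command(moves=[[[0.35, 0, 3.5], 0], [[0, 0, 3.5], 0], [[0, 0, 2.5], 0], [[0, 0, 1.6], 0], [[0, 0, 0.8], 0], [[0, 0, 0], 0]])

```text
time: 10.42
tcp_pos: [0.431, 0.2264, 0.1846]
orientation: [-3.141, 0.0, 1.635]
contact_force: [-0.1, -0.0, 0.1]
gripper_width: 0.0853
```

Call:
arm_command(moves=[[[0, 0, 0], 0], [[0, 0, 0], 0], [[0, 0, 0], 0], [[0, 0, 0], 0], [[0, 0, 0], 0], [[0, 0, 0], 0]], jaw=-1)

```text
time: 11.18
tcp_pos: [0.4309, 0.2265, 0.1854]
orientation: [3.141, -0.0, 1.636]
contact_force: [-1.4, -1.4, 6.9]
gripper_width: 0.0342
```

Call:
arm_command(moves=[[[0, 0, -1], 0], [[0, 0, -2.5], 0], [[0, 0, -4], 0], [[0, 0, -4], 0], [[0, 0, 0], 0]])

```text
time: 11.8
tcp_pos: [0.4314, 0.2271, 0.3029]
orientation: [3.136, -0.002, 1.636]
contact_force: [0.5, -0.2, -1.4]
gripper_width: 0.0346
```

```bash
python3 plan.py .6444 .1037 .30
```

```text
t 11.8 pos [0.4314 0.2271 0.3029] rpy [ 3.1362e+00 -2.4000e-03  1.6356e+00] w 0.0346 F [ 0.5 -0.2 -1.4] j [-0.22  0.38 -0.48  2.    0.24  0.81 -0.77]
tool delta cm [-13.69  20.45   0.37] turn -0.0004
```

Call:
arm_command(moves=[[[-2.3, 3.4, 0], 0], [[-2.3, 3.4, 0], 0], [[-2.3, 3.4, 0], 0], [[-2.3, 3.4, 0], 0], [[-2.3, 3.4, 0], 0], [[-2.2, 3.4, 0], 0], [[0, 0, 0], 0], [[0, 0, 0], 0]])

```text
time: 12.8
tcp_pos: [0.6424, 0.1032, 0.2987]
orientation: [-3.14, -0.0, 1.636]
contact_force: [0.1, -0.2, -0.3]
gripper_width: 0.0345
```

```bash
cat > look.py <<'E'
# look.py name [zheld]
import sys,pickle
from bench import *
from h import *
n=sys.argv[1]
c=read_camera('wrist');cv2.imwrite(f'pics/{n}.png',c['pixels']);pickle.dump(c,open(n+'.pkl','wb'))
E
python3 look.py w5; python3 plan.py .6444 .1037 .2035;python3 meas.py w5.pkl .6444 .1037 .018 .158
```

```text
t 12.85 pos [0.6422 0.1037 0.299 ] rpy [-3.1399e+00 -3.0000e-04  1.6369e+00] w 0.0344 F [ 0.   0.6 -0.8] j [ 0.02  0.61 -0.4   1.6   0.27  0.99 -0.4 ]
tool delta cm [-0.02  0.24  9.55] turn 0.0009
px [ 31.3 354.7] circle 0.5355 0.0641 R 0.0094 centroid 0.5348 0.0654
px [277.7 285.3] circle 0.6434 0.104 R 0.0174 centroid 0.6435 0.1042
px [ 58.4 210.8] circle 0.5564 0.134 R 0.0115 centroid 0.5564 0.134
px [282.5 115.1] circle 0.6399 0.1749 R 0.006 centroid 0.64 0.1749
px [455.3 114.7] circle 0.6986 0.1798 R 0.0216 centroid 0.6966 0.1807
expected px [281.3 294.4]
```

View pics/w5.png

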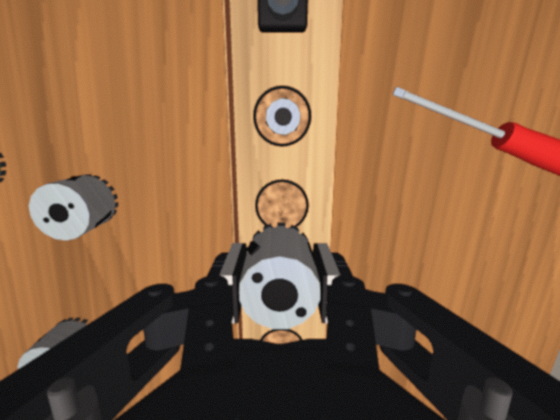

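The small saw is held upright, its face at (279,291), and mark 2 is at (282,203). The offset is about 1.5 mm, so I'll correct that and lower it.

Call:
arm_command(moves=[[[0, 0.15, 3.0], 0], [[0, 0, 3.0], 0], [[0, 0, 2.0], 0], [[0, 0, 1.0], 0], [[0, 0, 0.4], 0], [[0, 0, 0.1], 0], [[0, 0, 0], 0], [[0, 0, 0], 0]])

```text
time: 13.85
tcp_pos: [0.6449, 0.103, 0.2053]
orientation: [3.141, -0.0, 1.636]
contact_force: [-0.7, -0.2, -1.0]
gripper_width: 0.0347
```

Call:
arm_command(moves=[[[0, -0.1, 0.1], 0], [[0, 0, 0.1], 0], [[0, 0, 0], 0]])

```text
time: 14.22
tcp_pos: [0.6436, 0.103, 0.2035]
orientation: [3.141, 0.0, 1.636]
contact_force: [-2.3, -1.1, 6.3]
gripper_width: 0.0346
```

Call:
arm_command(moves=[[[0, 0, 0], 0], [[0, 0, 0], 0], [[0, 0, 0], 0], [[0, 0, 0], 0], [[0, 0, 0], 0]], jaw=1)

```text
time: 14.85
tcp_pos: [0.6437, 0.1029, 0.2026]
orientation: [-3.141, 0.0, 1.636]
contact_force: [0.4, 1.1, -0.3]
gripper_width: 0.0856
```

Call:
arm_command(moves=[[[0, 0, -2], 0], [[0, 0, -4], 0], [[0, 0, -4], 0], [[0, 0, 0], 0]])

```text
time: 15.35
tcp_pos: [0.6449, 0.1037, 0.308]
orientation: [3.134, -0.001, 1.636]
contact_force: [0.8, -0.3, -0.4]
gripper_width: 0.0858
```

```bash
python3 look.py w6
python3 meas.py w6.pkl .645 .1038 .018 .062;python3 plan.py .4660 .0930 .31
```

```text
px [275.3 217.1] circle 0.6452 0.103 R 0.0173 centroid 0.6452 0.103
px [ 60.6 208.1] circle 0.4829 0.1001 R 0.0216 centroid 0.4827 0.1001
px [275.4 117.1] circle 0.6411 0.1772 R 0.0117 centroid 0.6407 0.1775
px [443.2 116.8] circle 0.7524 0.187 R 0.0407 centroid 0.7488 0.1885
expected px [275.1 218.3]
t 15.4 pos [0.6442 0.1032 0.3058] rpy [ 3.1371e+00 -6.0000e-04  1.6357e+00] w 0.0853 F [-0.5  0.  -0.9] j [ 0.02  0.6  -0.4   1.59  0.27  1.   -0.4 ]
tool delta cm [  0.13 -17.85  -0.5 ] turn -0.0003
```

View pics/w6.png

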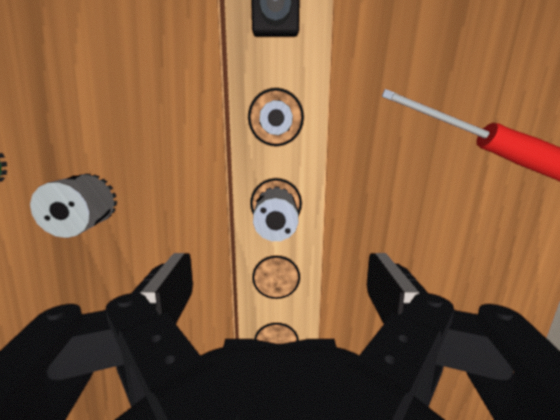

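The small saw stands on mark 2 (face at (275,218)), within about 1 mm. The large saw is next.

Call:
arm_command(moves=[[[0, -4.5, 0], 0], [[0, -4.5, 0], 0], [[0, -4.5, 0], 0], [[0, -4.4, 0], 0], [[0, 0, 0], 0], [[0, 0, 0], 0]])

```text
time: 16.15
tcp_pos: [0.4654, 0.0913, 0.3029]
orientation: [3.141, 0.0, 1.636]
contact_force: [0.1, 0.4, -0.9]
gripper_width: 0.0852
```

```bash
python3 look.py w7
python3 meas.py w7.pkl .466 .093 .024 ;python3 plan.py .4660 .0930 .184
```

```text
px [514.  218.7] circle 0.6587 0.0978 R 0.0189 centroid 0.6587 0.0979
px [281.  211.8] circle 0.4675 0.0944 R 0.0235 centroid 0.4675 0.0943
px [153.7 169. ] circle 0.3696 0.1221 R 0.023 centroid 0.3696 0.1222
px [537.9 115. ] circle 0.654 0.179 R 0.0122 centroid 0.6539 0.1791
expected px [278.1 211.2]
t 16.2 pos [0.4659 0.0913 0.3028] rpy [ 3.1409e+00 -2.0000e-04  1.6354e+00] w 0.0852 F [-0.4  0.2 -0.5] j [ 0.06  0.36 -0.46  2.02  0.22  0.8  -0.46]
tool delta cm [ 0.16  0.02 11.88] turn -0.0006
```

View pics/w7.png

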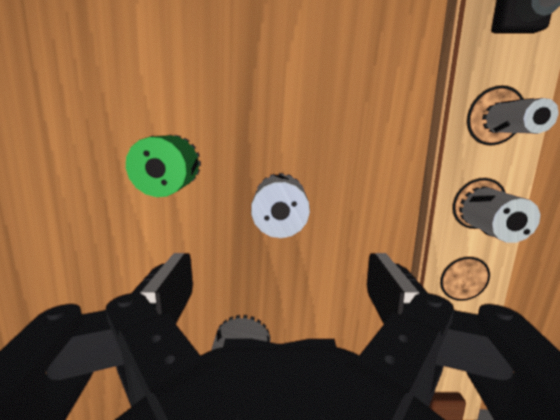

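The large saw's face is at (280,211). It is about 3 mm off along tool x and 2 mm along tool y.

Call:
arm_command(moves=[[[0.3, 0.2, 3.5], 0], [[0, 0, 3.5], 0], [[0, 0, 2.5], 0], [[0, 0, 1.6], 0], [[0, 0, 0.8], 0], [[0, 0, 0], 0]])

```text
time: 16.95
tcp_pos: [0.4671, 0.0946, 0.1836]
orientation: [-3.141, 0.0, 1.636]
contact_force: [0.2, -0.4, 0.5]
gripper_width: 0.0858
```

Call:
arm_command(moves=[[[0, 0, 0], 0], [[0, 0, 0], 0], [[0, 0, 0], 0], [[0, 0, 0], 0], [[0, 0, 0], 0], [[0, 0, 0], 0]], jaw=-1)

```text
time: 17.7
tcp_pos: [0.4671, 0.0945, 0.1846]
orientation: [3.14, 0.0, 1.636]
contact_force: [-2.2, -0.3, 7.8]
gripper_width: 0.0465
```

Call:
arm_command(moves=[[[0, 0, -1], 0], [[0, 0, -2.5], 0], [[0, 0, -4], 0], [[0, 0, -4], 0], [[0, 0, 0], 0]])

```text
time: 18.32
tcp_pos: [0.4677, 0.0949, 0.3019]
orientation: [3.136, -0.001, 1.635]
contact_force: [0.5, 0.3, -2.2]
gripper_width: 0.0469
```

```bash
python3 plan.py .650 .0290 .30
```

```text
t 18.325 pos [0.4677 0.0949 0.3019] rpy [ 3.1357e+00 -8.0000e-04  1.6355e+00] w 0.0469 F [ 0.5  0.3 -2.2] j [ 0.06  0.36 -0.47  2.02  0.23  0.8  -0.48]
tool delta cm [-7.75 17.76  0.29] turn -0.0005
```

Call:
arm_command(moves=[[[-1.5, 3.6, 0], 0], [[-1.6, 3.6, 0], 0], [[-1.6, 3.6, 0], 0], [[-1.5, 3.6, 0], 0], [[-1.5, 3.5, 0], 0], [[0, 0, 0], 0], [[0, 0, 0], 0]])

```text
time: 19.2
tcp_pos: [0.6496, 0.0295, 0.2977]
orientation: [-3.139, -0.0, 1.636]
contact_force: [0.6, 0.1, -2.0]
gripper_width: 0.0465
```

```bash
python3 look.py w8; python3 plan.py .650 .029 .2035;python3 meas.py w8.pkl .65 .029 .024 .158
```

```text
t 19.25 pos [0.6495 0.0298 0.298 ] rpy [-3.1398e+00 -3.0000e-04  1.6366e+00] w 0.0462 F [-1.2  1.  -1.8] j [ 0.13  0.61 -0.4   1.6   0.27  0.99 -0.29]
tool delta cm [-0.09  0.06  9.45] turn 0.0006
px [ 34.1 306.2] circle 0.5459 0.0184 R 0.0142 centroid 0.5464 0.0184
px [281.3 293.6] circle 0.6508 0.0304 R 0.0232 centroid 0.6507 0.0306
px [278.5 116.2] circle 0.6457 0.1002 R 0.0093 centroid 0.6457 0.1001
px [484.1  18.6] circle 0.7086 0.136 R 0.0149 centroid 0.709 0.136
px [280.5   4.7] circle 0.6436 0.1363 R 0.0049 centroid 0.6437 0.1354
expected px [277.3 297.6]
```

View pics/w8.png

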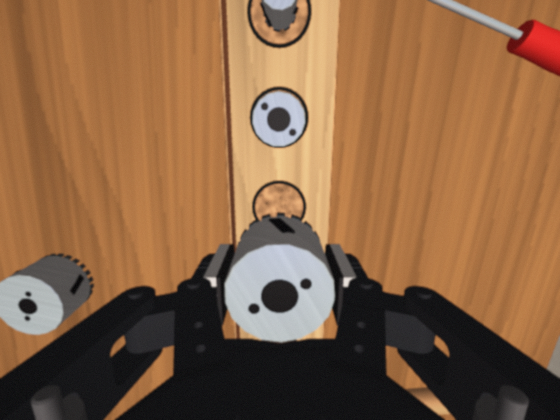

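The large saw is held with its face at (280,295), and mark 3 is at (279,203). I'll correct by about −1.5 mm in tool x and −2 mm in tool y, since the arm drifts about 1 mm in +x on the way down.

Call:
arm_command(moves=[[[-0.15, -0.2, 3.0], 0], [[0, 0, 3.0], 0], [[0, 0, 2.0], 0], [[0, 0, 0.9], 0], [[0, 0, 0.3], 0], [[0, 0, 0.1], 0], [[0, 0, 0], 0], [[0, 0, 0], 0]])

```text
time: 20.25
tcp_pos: [0.6488, 0.0276, 0.2063]
orientation: [3.141, 0.0, 1.636]
contact_force: [0.9, -0.6, -0.5]
gripper_width: 0.0468
```

Call:
arm_command(moves=[[[0.05, 0, 0.15], 0], [[0, 0, 0.15], 0], [[0, 0, 0.1], 0], [[0, 0, 0], 0]])

```text
time: 20.75
tcp_pos: [0.6485, 0.0282, 0.2027]
orientation: [3.141, 0.0, 1.636]
contact_force: [-2.6, -1.2, 9.6]
gripper_width: 0.0467
```

Call:
arm_command(moves=[[[0, 0, 0], 0], [[0, 0, 0], 0], [[0, 0, 0], 0], [[0, 0, 0], 0], [[0, 0, 0], 0]], jaw=1)

```text
time: 21.38
tcp_pos: [0.6485, 0.0281, 0.2016]
orientation: [-3.141, -0.0, 1.636]
contact_force: [-0.3, -0.3, -0.1]
gripper_width: 0.0853
```

Call:
arm_command(moves=[[[0, 0, -2], 0], [[0, 0, -4], 0], [[0, 0, -4], 0], [[0, 0, 0], 0]])

```text
time: 21.88
tcp_pos: [0.6498, 0.0287, 0.307]
orientation: [3.134, -0.0, 1.636]
contact_force: [0.2, -0.1, -0.1]
gripper_width: 0.0852
```

```bash
python3 look.py w9
python3 meas.py w9.pkl .65 .029 .024 .062;python3 plan.py .4365 -.0675 .31
```

```text
px [ 25.5 289.7] circle 0.4555 -0.0534 R 0.0268 centroid 0.4537 -0.0505
px [275.8 218.3] circle 0.6499 0.0282 R 0.0232 centroid 0.6501 0.0282
px [273.1 114.6] circle 0.6452 0.1018 R 0.0175 centroid 0.6451 0.1018
px [466.9  20.4] circle 0.762 0.1707 R 0.0316 centroid 0.7623 0.1711
px [275.9   6.5] circle 0.6409 0.1723 R 0.0102 centroid 0.6412 0.1699
expected px [275.2 218.2]
t 21.925 pos [0.6491 0.0283 0.3048] rpy [ 3.1370e+00 -1.0000e-04  1.6356e+00] w 0.0854 F [-0.4  0.  -0.2] j [ 0.14  0.6  -0.4   1.6   0.27  0.99 -0.29]
tool delta cm [ -8.19 -21.83  -0.62] turn -0.0004
```

View pics/w9.png

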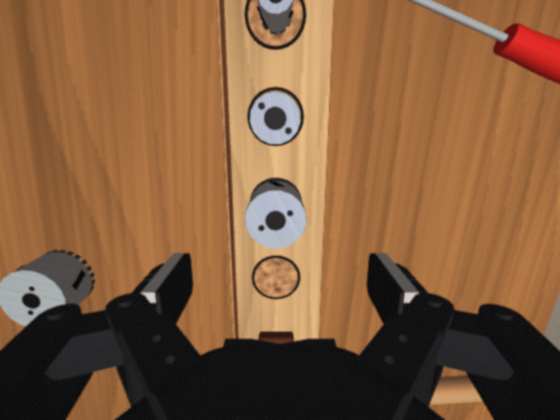

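The large saw covers mark 3 (face at (275,218)), within about 1 mm. The largest is next.

Call:
arm_command(moves=[[[-1.6, -4.4, 0], 0], [[-1.7, -4.4, 0], 0], [[-1.7, -4.4, 0], 0], [[-1.6, -4.3, 0], 0], [[-1.6, -4.3, 0], 0], [[0, 0, 0], 0], [[0, 0, 0], 0]])

```text
time: 22.8
tcp_pos: [0.4367, -0.0678, 0.3019]
orientation: [3.141, 0.0, 1.635]
contact_force: [1.2, 0.3, -0.3]
gripper_width: 0.0852
```

```bash
python3 look.py w10
python3 meas.py w10.pkl .4365 -.0675 .03 ;python3 plan.py .4365 -.0675 .184
```

```text
px [554.6 337. ] circle 0.6996 -0.1655 R 0.0167 centroid 0.6969 -0.167
px [278.1 211.6] circle 0.4371 -0.0666 R 0.0294 centroid 0.4372 -0.0667
expected px [277.1 213.2]
t 22.85 pos [ 0.4371 -0.0675  0.3019] rpy [ 3.1406e+00 -2.0000e-04  1.6361e+00] w 0.0853 F [ 0.7 -0.1 -1.1] j [ 0.41  0.31 -0.46  2.1   0.2   0.77 -0.11]
tool delta cm [ 1.000e-02 -7.000e-02  1.179e+01] turn 0.0001
```

View pics/w10.png

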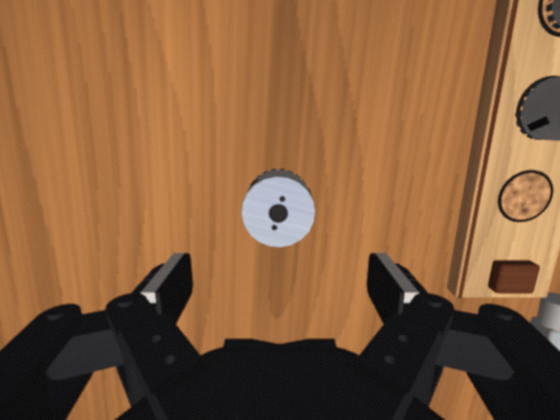

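The largest saw's face is at (278,212), centred.

Call:
arm_command(moves=[[[0.1, 0, 3.5], 0], [[0, 0, 3.5], 0], [[0, 0, 2.5], 0], [[0, 0, 1.7], 0], [[0, 0, 0.9], 0], [[0, 0, 0], 0]])

```text
time: 23.6
tcp_pos: [0.4367, -0.0664, 0.1803]
orientation: [-3.141, -0.0, 1.637]
contact_force: [-0.2, -0.6, -0.4]
gripper_width: 0.0853
```

Call:
arm_command(moves=[[[0, 0, 0], 0], [[0, 0, 0], 0], [[0, 0, 0], 0], [[0, 0, 0], 0], [[0, 0, 0], 0], [[0, 0, 0], 0]], jaw=-1)

```text
time: 24.35
tcp_pos: [0.4365, -0.0668, 0.1816]
orientation: [3.14, 0.0, 1.636]
contact_force: [-1.3, 0.9, 6.3]
gripper_width: 0.0588
```

Call:
arm_command(moves=[[[0, 0, -1], 0], [[0, 0, -2.5], 0], [[0, 0, -4], 0], [[0, 0, -4], 0], [[0, 0, 0], 0]])

```text
time: 24.98
tcp_pos: [0.4371, -0.0669, 0.2988]
orientation: [3.136, 0.001, 1.635]
contact_force: [0.3, -0.6, -2.9]
gripper_width: 0.059
```

```bash
python3 plan.py .6535 -.0463 .30
```

```text
t 24.975 pos [ 0.4371 -0.0669  0.2988] rpy [3.1358e+00 1.5000e-03 1.6352e+00] w 0.059 F [ 0.3 -0.6 -2.9] j [ 0.42  0.32 -0.47  2.1   0.21  0.76 -0.12]
tool delta cm [6.600e-01 2.173e+01 1.000e-02] turn -0.0008
```

Call:
arm_command(moves=[[[0.1, 3.6, 0], 0], [[0.1, 3.6, 0], 0], [[0.1, 3.6, 0], 0], [[0.1, 3.6, 0], 0], [[0.1, 3.6, 0], 0], [[0.1, 3.7, 0], 0], [[0, 0, 0], 0], [[0, 0, 0], 0]])

```text
time: 25.98
tcp_pos: [0.6516, -0.0468, 0.2945]
orientation: [-3.139, -0.0, 1.636]
contact_force: [-0.1, -0.5, -2.5]
gripper_width: 0.0589
```

```bash
python3 look.py w11; python3 plan.py .6535 -.0463 .2;python3 meas.py w11.pkl .6545 -.046 .03 .158
```

```text
t 26.025 pos [ 0.6514 -0.0469  0.2948] rpy [-3.1394e+00  2.0000e-04  1.6358e+00] w 0.059 F [ 0.1 -0.5 -2.5] j [ 0.25  0.62 -0.41  1.59  0.28  0.99 -0.18]
tool delta cm [0.05 0.24 9.48] turn -0.0002
px [279.5 278.1] circle 0.655 -0.0475 R 0.032 centroid 0.6534 -0.0439
px [284.1 120.9] circle 0.6492 0.0246 R 0.0121 centroid 0.6492 0.0246
px [282.3   7.6] circle 0.6469 0.0588 R 0.008 centroid 0.647 0.057
expected px [284.  299.4]
```

View pics/w11.png

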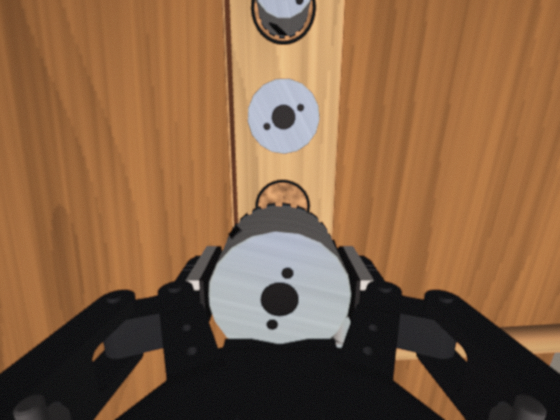

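The largest saw's bore is at (279,299), and mark 4 appears at (283,200). I want about +2 mm across the board and expect 1 mm of that as drift.

Call:
arm_command(moves=[[[0, 0.1, 3.0], 0], [[0, 0, 3.0], 0], [[0, 0, 1.8], 0], [[0, 0, 0.8], 0], [[0, 0, 0.3], 0], [[0, 0, 0.1], 0], [[0, 0, 0], 0], [[0, 0, 0], 0]])

```text
time: 27.02
tcp_pos: [0.6536, -0.0467, 0.2062]
orientation: [3.141, 0.0, 1.636]
contact_force: [1.7, -0.2, -2.1]
gripper_width: 0.0585
```

Call:
arm_command(moves=[[[0, 0, 0.3], 0], [[0, 0, 0.2], 0], [[0, 0, 0.1], 0], [[0, 0, 0.1], 0], [[0, 0, 0], 0]])

```text
time: 27.65
tcp_pos: [0.6532, -0.0467, 0.1997]
orientation: [-3.141, 0.0, 1.636]
contact_force: [-4.8, 0.0, 9.3]
gripper_width: 0.0585
```

Call:
arm_command(moves=[[[0, 0, 0], 0], [[0, 0, 0], 0], [[0, 0, 0], 0], [[0, 0, 0], 0], [[0, 0, 0], 0]], jaw=1)

```text
time: 28.28
tcp_pos: [0.6534, -0.0468, 0.1986]
orientation: [-3.142, 0.0, 1.636]
contact_force: [0.2, -0.4, -0.8]
gripper_width: 0.0851
```

Call:
arm_command(moves=[[[0, 0, -2], 0], [[0, 0, -4], 0], [[0, 0, -4], 0], [[0, 0, 0], 0], [[0, -4, 0], 0], [[0, -4, 0], 0], [[0, -4, 0], 0], [[0, -4, 0], 0], [[0, 0, 0], 0]])

```text
time: 29.4
tcp_pos: [0.4911, -0.0575, 0.299]
orientation: [-3.139, 0.001, 1.635]
contact_force: [0.6, 0.1, -0.2]
gripper_width: 0.0854
```

```bash
python3 - <<'E'
from bench import *
from h import *
import pickle
s=get_state();print(s['time'],s['tcp_pos'])
for n in('top','scene'):
    c=read_camera(n);im=c['pixels'];pickle.dump(c,open(n+'9.pkl','wb'))
    x=im[130:290,140:440] if n=='top' else im[100:400,130:400]
    cv2.imwrite(f'pics/{n}9.png',cv2.resize(x,None,fx=2.2,fy=2.0,interpolation=cv2.INTER_CUBIC) if 0 else cv2.resize(x,None,fx=2.0,fy=2.0,interpolation=cv2.INTER_CUBIC))
for n in('top','scene'):
    c=pickle.load(open(n+'9.pkl','rb'));d=c['z_map']
    R,_=cv2.Rodrigues(c['rvec']);t=c['tvec'].ravel();v,u=np.mgrid[:420,:560]
    p=cv2.undistortPoints(np.c_[u.ravel(),v.ravel()].astype(float).reshape(-1,1,2),c['camera_matrix'],c['dist']).reshape(-1,2)
    W=((np.c_[p,np.ones(len(p))]*d.reshape(-1,1))-t)@R
    for nm,x,y in(('m1',.6400,.1785),('m2',.6447,.1035),('m3',.6497,.0287),('m4',.6544,-.0461)):
        q=W[(np.hypot(W[:,0]-x,W[:,1]-y)<.036)&(abs(W[:,2]-.062)<.005)]
        print(n,nm,len(q),(((q.max(0)+q.min(0))/2)[:2]-[x,y]).round(4) if len(q) else '',(q.max(0)-q.min(0)).round(4) if len(q) else '')
E
python3 look.py w12; python3 meas.py w12.pkl .6544 -.0461 .03 .062
```

```text
29.4 [ 0.49107172 -0.05748794  0.29895389]
top m1 42 [-0.0014 -0.0002] [0.0213 0.0218 0.0088]
top m2 101 [-0.0017 -0.003 ] [0.0345 0.0333 0.0095]
top m3 175 [-0.0019 -0.0029] [0.0461 0.0451 0.0099]
top m4 124 [ 0.0121 -0.0016] [0.0315 0.0541 0.0091]
scene m1 102 [ 0.001  -0.0003] [0.0228 0.0244 0.007 ]
scene m2 189 [ 0.0009 -0.001 ] [0.0343 0.0351 0.0069]
scene m3 284 [ 0.0014 -0.0007] [0.0474 0.0471 0.0077]
scene m4 369 [0.0013 0.0005] [0.0593 0.0587 0.0071]
px [492.3 219.2] circle 0.6529 -0.0465 R 0.0294 centroid 0.6529 -0.0465
px [512.5 116.2] circle 0.6482 0.0271 R 0.0234 centroid 0.6481 0.0271
px [534.2  10.6] circle 0.6428 0.0926 R 0.0144 centroid 0.6432 0.0901
expected px [495.2 220.8]
```

View pics/scene9.png

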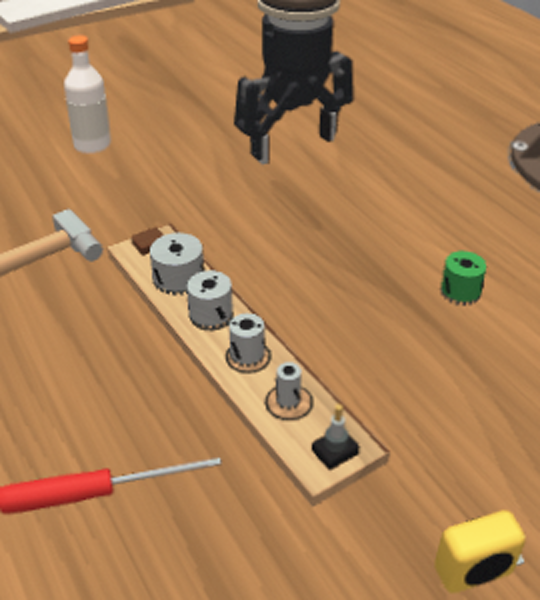

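View pics/top9.png

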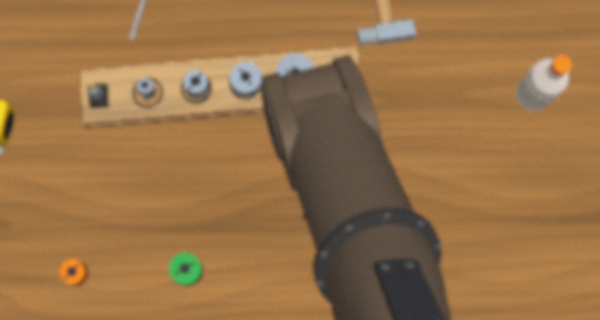

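View pics/w12.png

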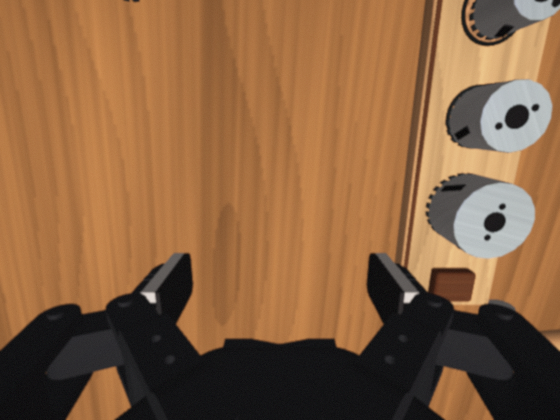

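The saws stand in size order from the arbor at the lower right (scene crop (335,445)) to the largest at (177,262). All are upright and within about 1–2 mm of their marks. The glue bottle is standing, the decoys are untouched, and the gripper is clear.

```bash
python3 -c "
from bench import *
print(close_job())"
```

```text
the job is handed in; nothing more can be done
None
```

All four hole saws are on the rack board, teeth down, one per cork mark. The smallest is next to the arbor and the largest is farthest from it. I handed the job in at about 29.5 s on the robot's clock.

- **Centring:** the last scene-camera check put each saw within about 1.5 mm of its mark. The wrist camera agreed to within about 2 mm.
- **Top camera:** it read offsets up to about 3.5 mm for the first three saws. Its coarser pixels and angle may explain the difference. For the largest saw its reading (12 mm) was unusable because the arm partly hid it.
- **Surroundings:** the glue bottle still stands, and I left the green and orange look-alikes alone. The gripper was open and clear of everything at hand-in.
- **Forces:** the readings at the end of each move stayed below about 11 N.

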